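Hold an upturned glass down on the glass rinser

TASK

On the chopping board one small glass stands upside down and another stands upright. Put the upside-down glass, still upside down and centred, on the black spring-loaded star of the rinser, press the star about 10 mm down with the glass (not to its stop, and never with the fingers on the rinser itself), and keep it there: hold for three seconds and finish with the hand still holding the glass pressed down. Leave everything else where it is.

Things in the scene. Friction and masses are not known exactly. Their poses are not given: they have to be found in the camera images.
- used_glass: the glass that stands upside down at the start: small clear tumbler, 59 mm tall, 51 mm wide at the rim, 40 mm at the base (upside down, the 51 mm rim is below and the 40 mm base on top; about 46 mm wide half-way up), wall about 3 mm, 50 to 100 g. Origin at the centre of the outside of its base (on top while upside down), z from base to rim, so z points down while it is upside down. It may be gripped from above round its sides.
- used_glass_center (a point): the centre of the upside-down glass, half-way up on its axis, 29.5 mm from the plane of its rim; axes as the glass
- star_top (a point): centre of the star on the plane on which the glass rim rests; moves with the star; z up. The star is eight black arms, 70 mm across, 7 mm thick, with a 16 mm wide steel nozzle dome in the middle, 9 mm above this plane, that goes inside the glass. With the star up this point is 54 mm above the worktop and about 25 mm above the steel grille of the rinser.
- rinser_star (a joint): downward travel of the star in m: 0 up, 0.018 on its stop. A spring pushes it up: 2 N at 0, growing by 0.5 N per mm, so about 7 N at 10 mm; the star alone weighs 0.5 N. It springs back up when released.
- rinser: the rinser, fixed to the worktop: a brushed steel housing 150 x 150 x 28 mm with a slotted grille on top and the star in its middle; origin at the centre of its underside, z up. Mind the wall cabinet to its right: from y = -0.12 m rightwards and x = 0.45 m onwards everything higher than 0.48 m above the worktop is blocked, so keep the arm drawn in while it swings past.
- board: wooden chopping board, 250 x 360 x 22 mm, lying on the worktop and not moving; origin at the centre of its underside; both glasses stand on it, 22 mm above the worktop
- clean_glass: a second glass of the same shape, standing upright on the board, to be left alone; origin at the centre of its base
- mug: pale blue mug, 96 mm tall, to be left alone; origin at its underside
- spice_jar: spice jar with a black cap, 41 mm wide, 105 mm tall, to be left alone; origin at the centre of its underside
- tin: flat round tin, 86 mm wide, 40 mm tall, to be left alone; origin at the centre of its underside
Things that resemble listed ones, but are neither listed nor needed, are in the scene too. Leave any green or orange look-alike of the used_glass alone.

How it is judged (in metres and radians):
On the way, in this order (a step that is already met when the one before it is completed fails the run):
1. the upside-down glass is over the star, its rim on it or just above, centred and still upside down (horizontal distance between used_glass_center and star_top below 0.01 m and angle between used_glass_center's own z axis and vertical above 3.00159 rad and z of used_glass_center in the frame of star_top below 0.034 m).
2. the glass keeps the star pressed 6 to 14 mm down for three seconds (all of step 1 and value of joint rinser_star between 0.006 and 0.014 m and z of used_glass_center in the frame of star_top above 0.025 m and contact force between the fingers and used_glass above 1 N), for 3 s.
At the end, for the whole second after the job is handed in: The fingers hold the glass (over 1 N) so that it keeps the star 6 to 14 mm down (over 2 N on the rinser), upside down within 8 degrees, centred within 10 mm, rim on the star, at rest; clean glass, mug, spice jar and tin within 20 mm of where they were (all of step 2 and contact force between used_glass and rinser above 2 N and linear speed of used_glass below 0.02 m/s and distance of each of clean_glass, mug, spice_jar, tin from where it was at the start of the episode below 0.02 m); the arm keeps its last pose, push and grip.
It fails at once if the star is driven to its stop (over 17 mm) (value of joint rinser_star above 0.017 m).
It fails at once if the fingers press on the rinser itself (over 3 N) (contact force between the fingers and rinser above 3 N).
It fails at once if another thing is pushed away (over 20 mm) (distance of any of clean_glass, mug, spice_jar, tin from where it was at the start of the episode above 0.02 m).
It also fails if it takes over 48 s, if anything falls off the work surface, if the arm or the gripper's body presses on something with over 40 N, if the wrist force passes 120 N, or if a joint passes its speed limit or range.

ROBOT

A 7-joint arm with a two-finger parallel gripper is mounted at the origin on a cart in front of the work surface, level with it; the furniture and walls round the work are solid. World frame = base frame: x ahead of the robot, y to its left, z up, the work surface at z = 0. Lengths are in m, angles in degrees, forces in N, time in s.
With the tool pointing down it reaches from about 0.4 to 0.85 m from the base axis. Payload 4.4 kg.
Tool frame: the origin (TCP) lies between the finger pads; the fingertips stand 11 mm ahead of it and the grasp point (between the pads) lies 8 mm behind it; z points along the fingers, y is the line along which they close (so a half turn about z gives the same grasp; the last joint's range is limited). The gripper opens to 94 mm and grips with 3 to 60 N. Pads are 16 mm wide; open, the fingers measure 119 mm over their backs; the gripper's body (75 mm by 177 mm) begins 78 mm behind the grasp point.
Start: joints at [64.87, 36.005, 2.206, 86.941, -1.547, 57.084, -1.146], TCP at [0.237, -0.605, 0.216] pointing down, gripper open.
Joint ranges: [-175.42, 175.42], [-21.48, 121.26], [-71.46, 75.88], [10.55, 141.38], [-63.04, 243.04], [13.31, 113.54], [-168.57, 168.57]. Speed limits (degrees/s): [147.25, 147.25, 180, 180, 180, 180, 180].

INTERFACE

Orientations are given as a 3x3 rotation matrix whose columns are the frame's x, y, z axes.
In Python, from station import r gives the robot as it stands.
- The arm moves only by the tool step_arm, never from a script. Its argument "steps" is a list of rows, each a list of 3 entries, a list of its own where there are three numbers: the turn, a rotation vector about the tool's x, y, z in rad, then the shift along the tool's x, y, z in m, then the closure, from 0 (fully open) to 1 (shut). A call has 1 to 12 rows; each row is the pose to reach, as a shift and turn from the pose commanded when the call began, along the tool's axes at that moment; what a row does not reach only later rows make up. A row lasts 1/8 s, in which the tool goes at most 62.5 mm and 10.7 degrees, less where a joint would pass 70% of its speed; a pose out of reach is approached as far as the arm can. A call with a gripper value outside its range is refused whole. The fingers move at their own pace and stop on an object; "squeeze" is the grip in N (left out, the last holds). Time passes only in rows, so rows that repeat a pose let the fingers close. It gives the time, the measured TCP pose, the force, the opening and the grip force at its end, in the units of the state.
- r.sense(): the state, without advancing time (a new reading comes with each control period).
- r.read_camera(name): name is "scene" or "top" or "wrist"; returns a dict with "pixels" (420x560x3 uint8, red, green, blue), "fx", "fy", "cx", "cy" (pixels), "eye" and "attitude" of the camera in the world. Camera axes: x right, y up, looking along -z (the intrinsics and any distortion apply to the point x, -y, -z); pixel columns grow to the right and rows downward; lengths in m; the calibration is good to about 2 mm. A picture is of the moment at which its call begins. There is no depth.
- r.job_done(): hands the job in; it is judged then, once.
Trained networks look in a picture, given as the dict that the camera call returned (one of the last four; its "shot" number tells which), for a name from the list of things; names that differ only in an ending like _2 or _b are one class to them, and where a whole thing is asked for, a point or a joint stands for the part that bears it (a point fixed in the world has none). Each returns a list of dicts, best first, with "score" (0 to 1); they miss things now and then, are a little off and sometimes report something else, mostly with a low value. They report only what shows in the picture. A call takes as long as a camera call. They do not tell look-alikes from the thing itself.
- r.boxes_of(name, picture): "box" ([left, top, right, bottom] as shares, 0 to 1, of the picture: columns of its width, rows of its height, round what is visible of it).
- r.regions_of(name, picture): "mask" (420x560 bool, what is visible of it) and "box" ([left, top, right, bottom] as shares, 0 to 1, of the picture: columns of its width, rows of its height, round what is visible of it).
- r.tip_of(name, picture): "position" ([column, row] as shares, 0 to 1, of the picture: columns of its width, rows of its height: a listed point, or the origin of a listed thing).
The state is a dict: "time_s": time; "joint_pos": joint angles; "joint_velocities": joint speeds; "joint_torque": joint torques, N m; "tool_pos": TCP position; "orientation": TCP orientation; "contact_force": force on the tool from outside, world axes, zero at the start; "moment": the same for the moment, N m; "gripper_width": finger opening in m; "finger_force": force on a finger pad.
Only numpy, scipy, OpenCV 4.12 (cv2) and the standard library are available. Lean on these libraries where they do the work, as an engineer would, in place of code of your own. Each camera call takes 0.05 s, during which the arm holds its last target. There are 200 camera calls.

## Working session

There is one attempt and no reset: what is moved stays moved. The work goes in short steps, Python scripts to look and compute and a tool call to move; the robot and the scene stay as the last step left them, time stands still between calls to the robot, and variables do not carry over. Pictures are saved under pics/ and viewed, at most 10 in all, crops included, and the job is handed in when it is done.

Besides the shell and the picture viewer there is one more tool, called after "Emit:" in YAML: its name, and indented under it one key for each argument. step_arm: Moves the arm, as the interface text tells. Its arguments: {"type":"object","properties":{"steps":{"type":"array"},"squeeze":{"type":"number"}},"required":["steps"]}

```bash
mkdir -p pics; cat > h.py <<'E'
import numpy as np, cv2
from station import r
def save(p,n): cv2.imwrite('pics/'+n,cv2.cvtColor(p['pixels'],cv2.COLOR_RGB2BGR))
def ray(p,u,v):
    d=np.array([(u-p['cx'])/p['fx'],-(v-p['cy'])/p['fy'],-1.]); return np.array(p['attitude'])@d
def at_z(p,u,v,z):
    d=ray(p,u,v);e=np.array(p['eye']);return e+d*(z-e[2])/d[2]
def proj(p,X):
    c=np.array(p['attitude']).T@(np.array(X)-p['eye']);return np.array([p['cx']-p['fx']*c[0]/c[2],p['cy']+p['fy']*c[1]/c[2]])
E
python3 - <<'E'
from h import *
s=r.sense();print({k:np.round(v,3).tolist() for k,v in s.items()})
for n in ['scene','top']:
    p=r.read_camera(n);save(p,n+'0.png');print(n,[k for k in p if k!='pixels'],np.round(p['eye'],3),np.round(p['attitude'],3).tolist(),p['fx'],p['cx'],p['cy'])
    for t in ['used_glass','used_glass_center','star_top','clean_glass','rinser','board']:
        for d in r.tip_of(t,p)[:3]:
            u,v=d['position'];u*=560;v*=420
            z={'used_glass':.081,'used_glass_center':.0515,'star_top':.054,'clean_glass':.022}.get(t,0)
            print(t,round(d['score'],2),round(u),round(v),np.round(at_z(p,u,v,z),3))
E
```

```text
{'time_s': 0.0, 'joint_pos': [64.87, 36.058, 2.203, 86.993, -1.543, 57.085, -1.146], 'joint_velocities': [-0.064, -0.072, -0.034, -0.055, 0.02, 0.002, -0.033], 'joint_torque': [-0.0, -54.973, 1.143, -18.663, -0.052, 0.024, 0.0], 'tool_pos': [0.237, -0.605, 0.216], 'orientation': [[0.931, 0.364, -0.001], [0.364, -0.931, 0.002], [-0.0, -0.002, -1.0]], 'contact_force': [0.369, 0.309, -0.613], 'moment': [0.03, -0.015, 0.013], 'finger_force': 0.0, 'gripper_width': 0.094}
scene ['fx', 'fy', 'cx', 'cy', 'eye', 'attitude', 'shot'] [-0.167  0.763  1.074] [[-0.71, 0.473, -0.522], [-0.704, -0.491, 0.513], [-0.014, 0.732, 0.682]] 534.9639710021108 284.5629301569214 209.18741639608652
used_glass 0.96 280 242 [0.514 0.113 0.081]
used_glass 0.95 189 221 [0.744 0.228 0.081]
used_glass 0.78 207 274 [0.566 0.31  0.081]
used_glass_center 0.77 209 289 [0.549 0.323 0.052]
used_glass_center 0.73 252 234 [0.61  0.124 0.052]
used_glass_center 0.64 195 237 [0.713 0.237 0.052]
star_top 0.72 322 221 [ 0.508 -0.042  0.054]
clean_glass 0.78 248 330 [0.411 0.324 0.022]
rinser 0.64 321 234 [ 0.511 -0.042  0.   ]
board 0.64 223 309 [0.51  0.318 0.   ]
top ['fx', 'fy', 'cx', 'cy', 'eye', 'attitude', 'shot'] [0.358 0.013 1.522] [[0.003, 0.989, -0.148], [-1.0, 0.002, -0.009], [-0.009, 0.148, 0.989]] 504.12556023541816 276.1351837248082 214.09524969134546
used_glass 0.59 237 154 [0.753 0.143 0.081]
used_glass 0.57 209 159 [0.737 0.224 0.081]
used_glass 0.53 245 199 [0.618 0.117 0.081]
used_glass_center 0.8 177 222 [0.555 0.32  0.052]
used_glass_center 0.78 250 231 [0.528 0.104 0.052]
used_glass_center 0.66 247 199 [0.622 0.113 0.052]
star_top 0.69 301 239 [ 0.505 -0.045  0.054]
clean_glass 0.81 177 270 [0.414 0.319 0.022]
rinser 0.61 299 242 [ 0.501 -0.041  0.   ]
board 0.81 178 241 [0.503 0.326 0.   ]
board 0.46 298 237 [ 0.515 -0.038  0.   ]
```

```bash
python3 - <<'E'
import cv2
a=cv2.imread('pics/scene0.png')[150:400,130:400];cv2.imwrite('pics/s1.png',cv2.resize(a,None,fx=2.3,fy=2.3,interpolation=cv2.INTER_CUBIC))
a=cv2.imread('pics/top0.png')[120:320,110:360];cv2.imwrite('pics/t1.png',cv2.resize(a,None,fx=2.8,fy=2.8,interpolation=cv2.INTER_CUBIC))
E
```

```text
(no output)
```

View pics/s1.png

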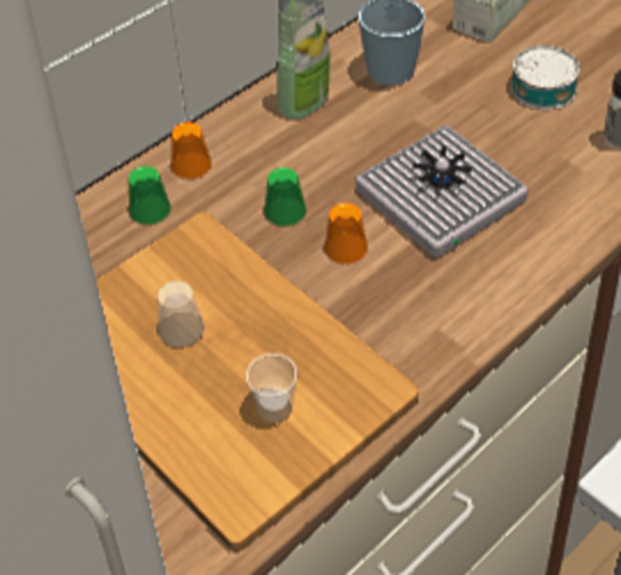

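View pics/t1.png

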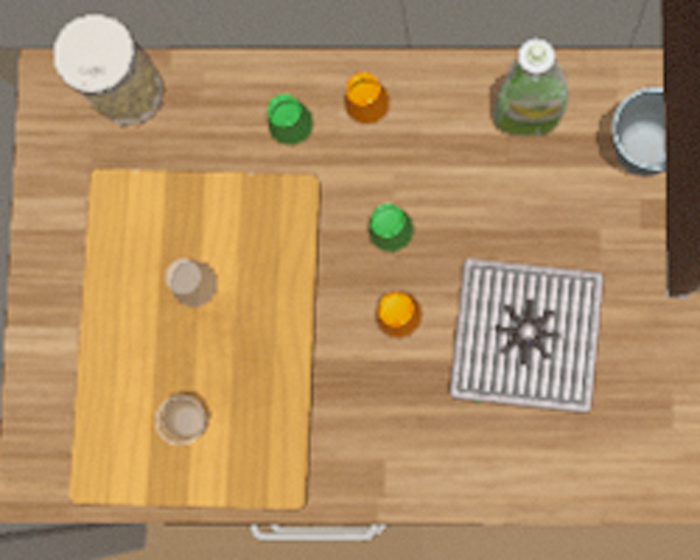

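The upside-down clear glass is at scene pixel (208,287), about (0.552, 0.321). The upright one is at (248,317). The star is at about (0.506, -0.044), and the coloured look-alikes stand off the board. I'll swing over with the arm drawn in.

Emit:
step_arm:
  steps:
    - [[0, 0, -0.1], [0.033, -0.042, -0.006], 0]
    - [[0, 0, -0.2], [0.066, -0.083, -0.012], 0]
    - [[0, 0, -0.3], [0.099, -0.125, -0.018], 0]
    - [[0, 0, -0.4], [0.132, -0.167, -0.024], 0]
    - [[0, 0, -0.5], [0.165, -0.208, -0.03], 0]
    - [[0, 0, -0.6], [0.198, -0.25, -0.034], 0]
    - [[0, 0, -0.7], [0.227, -0.283, -0.034], 0]
    - [[0, 0, -0.8], [0.256, -0.316, -0.034], 0]
    - [[0, 0, -0.9], [0.285, -0.35, -0.034], 0]
    - [[0, 0, -1.0], [0.314, -0.383, -0.034], 0]
    - [[0, 0, -1.1], [0.343, -0.416, -0.034], 0]
    - [[0, 0, -1.198], [0.372, -0.45, -0.034], 0]

```text
time_s: 2.2
tool_pos: [0.4199, -0.0496, 0.2509]
orientation: [[-0.003, 1.0, 0.001], [1.0, 0.003, -0.0], [-0.0, 0.001, -1.0]]
contact_force: [0.1, -0.9, -0.1]
gripper_width: 0.0941
finger_force: 0.0
```

```bash
cat > look.py <<'E'
from h import *
import sys
p=r.read_camera('wrist');save(p,sys.argv[1]);print(np.round(p['eye'],3),np.round(p['attitude'],2).tolist(),p['fx'])
for t,z in [('star_top',.054),('used_glass',.081),('used_glass_center',.0515),('clean_glass',.022)]:
    for d in r.tip_of(t,p)[:3]:
        u,v=d['position'];u*=560;v*=420;print(t,round(d['score'],2),round(u),round(v),np.round(at_z(p,u,v,z),4))
E
python3 look.py w0.png
```

```text
[0.419 0.033 0.419] [[1.0, -0.0, -0.0], [0.0, 0.96, 0.28], [0.0, -0.28, 0.96]] 365.60085065195307
star_top 0.93 367 174 [ 0.5056 -0.0363  0.054 ]
star_top 0.72 375 347 [ 0.5285 -0.2417  0.054 ]
used_glass 0.95 512 11 [0.6103 0.1064 0.081 ]
used_glass 0.84 409 23 [0.526  0.0971 0.081 ]
used_glass_center 0.71 492 20 [0.61   0.1054 0.0515]
used_glass_center 0.66 395 32 [0.5233 0.0949 0.0515]
```

Emit:
step_arm:
  steps:
    - [[0, 0, 0], [0.05, 0.01, 0], 0]
    - [[0, 0, 0], [0.1, 0.02, 0], 0]
    - [[0, 0, 0], [0.15, 0.03, 0], 0]
    - [[0, 0, 0], [0.2, 0.04, 0], 0]
    - [[0, 0, 0], [0.25, 0.05, 0], 0]
    - [[0, 0, 0], [0.3, 0.06, 0], 0]
    - [[0, 0, 0], [0.34, 0.07, 0], 0]
    - [[0, 0, 0], [0.37, 0.08, 0], 0]
    - [[0, 0, 0], [0.37, 0.08, 0], 0]

```text
time_s: 3.58
tool_pos: [0.5, 0.3198, 0.25]
orientation: [[0.0, 1.0, -0.0], [1.0, -0.0, 0.0], [0.0, -0.0, -1.0]]
contact_force: [-0.0, -0.9, -0.1]
gripper_width: 0.094
finger_force: 0.0
```

```bash
python3 look.py w1.png; python3 -c "
import cv2,numpy as np
cv2.imwrite('pics/w01.png',np.hstack([cv2.resize(cv2.imread('pics/w%d.png'%i),(400,300)) for i in (0,1)]))"
```

```text
[0.5   0.402 0.418] [[1.0, -0.0, 0.0], [0.0, 0.96, 0.28], [-0.0, -0.28, 0.96]] 365.60085065195307
used_glass 0.92 389 363 [0.617  0.1284 0.081 ]
used_glass 0.82 348 192 [0.5616 0.3207 0.081 ]
used_glass 0.63 510 271 [0.7296 0.2383 0.081 ]
used_glass_center 0.64 492 263 [0.7288 0.2341 0.0515]
used_glass_center 0.64 305 355 [0.5262 0.1156 0.0515]
used_glass_center 0.64 499 327 [0.7496 0.1533 0.0515]
clean_glass 0.59 201 182 [0.4096 0.3177 0.022 ]
```

View pics/w01.png

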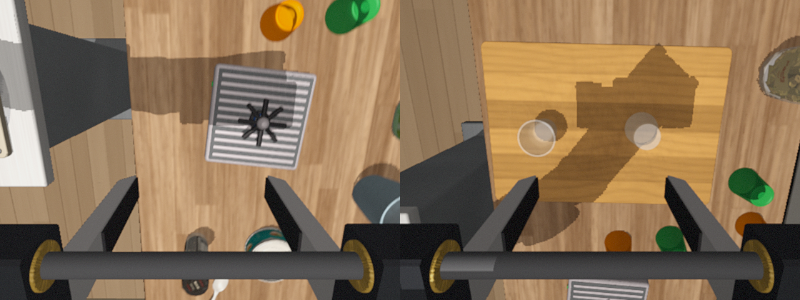

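```bash
python3 - <<'E'
import cv2,numpy as np
a=cv2.imread('pics/w1.png')[140:225,300:400]
b=cv2.imread('pics/w0.png')[80:250,280:450]
cv2.imwrite('pics/c.png',np.hstack([cv2.resize(a,(400,340),interpolation=cv2.INTER_CUBIC),cv2.resize(b,(340,340),interpolation=cv2.INTER_CUBIC)]))
E
```

```text
(no output)
```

View pics/c.png

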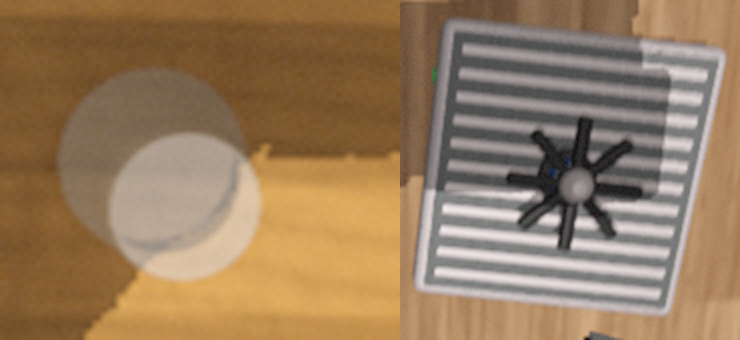

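```bash
python3 - <<'E'
from h import *
p=r.read_camera('wrist')
print('base',at_z(p,346.25,191.75,.081),'rim',at_z(p,338.2,180.5,.022))
# w0 camera: same attitude, other eye
p['eye']=np.array([0.4195,.0325,.419]); 
q=r.read_camera('top')
print(p['eye'],'arms',at_z(p,367.5,172.2,.054),'dome',at_z(p,368,172,.062))
c=[at_z(p,280+(u-400)/2,80+v/2,.028)[:2] for u,v in [(448,20),(723,50),(667,312),(417,290)]];print(np.round(c,3).tolist(),np.mean(c,0))
# top image picks: crop offset (110,120), scale 2.8
f=lambda u,v,z:np.round(at_z(q,110+u/2.8,120+v/2.8,z),4)
print('top star',f(527,331,.058),'top base',f(185,276,.081)); c=[f(u,v,.028)[:2] for u,v in [(466,261),(602,272),(590,409),(452,396)]];print(np.array(c).tolist(),np.mean(c,0))
E
```

```text
base [0.56029046 0.31751388 0.081     ] rim [0.56139202 0.31595856 0.022     ]
[0.4195 0.0325 0.419 ] arms [ 0.50557309 -0.03599867  0.054     ] dome [ 0.50416785 -0.03429821  0.062     ]
[[0.442, 0.044], [0.583, 0.029], [0.569, -0.115], [0.426, -0.101]] [ 0.50505166 -0.03568345]
top star [ 0.5057 -0.038   0.058 ] top base [0.5597 0.3157 0.081 ]
[[0.5839, 0.026], [0.5722, -0.1193], [0.4264, -0.1051], [0.4397, 0.0404]] [ 0.50555 -0.0395 ]
```

The base disc gives the glass at (0.5605, 0.3165). The star is at about (0.505, -0.037). I'll descend and grip.

Emit:
step_arm:
  steps:
    - [[0, 0, 0], [-0.002, 0.03, 0.03], 0]
    - [[0, 0, 0], [-0.0035, 0.0605, 0.06], 0]
    - [[0, 0, 0], [-0.0035, 0.0605, 0.1], 0]
    - [[0, 0, 0], [-0.0035, 0.0605, 0.14], 0]
    - [[0, 0, 0], [-0.0035, 0.0605, 0.175], 0]
    - [[0, 0, 0], [-0.0035, 0.0605, 0.195], 0]
    - [[0, 0, 0], [-0.0035, 0.0605, 0.205], 0]
    - [[0, 0, 0], [-0.0035, 0.0605, 0.205], 0.2]
    - [[0, 0, 0], [-0.0035, 0.0605, 0.205], 0.3]
    - [[0, 0, 0], [-0.0035, 0.0605, 0.205], 0.4]
    - [[0, 0, 0], [-0.0035, 0.0605, 0.205], 0.5]
    - [[0, 0, 0], [-0.0035, 0.0605, 0.205], 0.6]
  squeeze: 20

```text
time_s: 5.42
tool_pos: [0.56, 0.3157, 0.0458]
orientation: [[0.0, 1.0, 0.0], [1.0, -0.0, 0.0], [0.0, 0.0, -1.0]]
contact_force: [0.7, -0.5, -0.1]
gripper_width: 0.0472
finger_force: 0.7
```

Emit:
step_arm:
  steps:
    - [[0, 0, 0], [0, 0, 0], 0.7]
    - [[0, 0, 0], [0, 0, 0], 1]
    - [[0, 0, 0], [0, 0, 0], 1]
    - [[0, 0, 0], [0, 0, 0], 1]

```text
time_s: 5.92
tool_pos: [0.5601, 0.3158, 0.0457]
orientation: [[0.0, 1.0, 0.0], [1.0, -0.0, 0.0], [0.0, 0.0, -1.0]]
contact_force: [0.4, -0.7, 2.9]
gripper_width: 0.0457
finger_force: 20.0
```

Emit:
step_arm:
  steps:
    - [[0, 0, 0], [0, 0, -0.01], 1]
    - [[0, 0, 0], [0, 0, -0.03], 1]
    - [[0, 0, 0], [0, 0, -0.06], 1]
    - [[0, 0, 0], [0, 0, -0.09], 1]
    - [[0, 0, 0], [0, 0, -0.11], 1]
    - [[0, 0, 0], [0, 0, -0.11], 1]

```text
time_s: 6.68
tool_pos: [0.561, 0.3167, 0.1583]
orientation: [[0.0, 1.0, 0.004], [1.0, -0.0, 0.003], [0.003, 0.004, -1.0]]
contact_force: [0.4, 0.4, -0.8]
gripper_width: 0.0463
finger_force: 19.8
```

```bash
python3 - <<'E'
from h import *
s=r.sense();print(s['gripper_width'],s['finger_force'],s['contact_force'])
p=r.read_camera('wrist');save(p,'w2.png');q=r.read_camera('scene')
X=s['tool_pos'];u,v=proj(q,X).astype(int);print(u,v,proj(p,X))
a=cv2.resize(p['pixels'],(400,300));b=cv2.resize(q['pixels'][v-60:v+60,u-80:u+80],(400,300),interpolation=cv2.INTER_CUBIC)
cv2.imwrite('pics/w2s.png',np.hstack([a,b])[...,::-1])
E
```

```text
0.046270855915086694 19.76248178340029 [ 0.41552492  0.40479174 -0.77974912]
202 255 [282.60738557 272.2795874 ]
```

View pics/w2s.png

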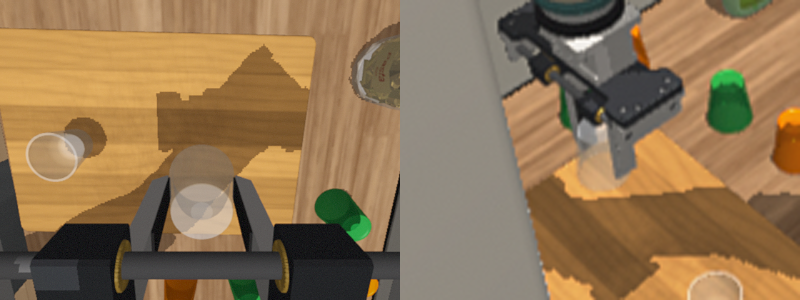

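```bash
python3 - <<'E'
from h import *
s=r.sense();X=np.array(s['tool_pos']);print(X)
p=r.read_camera('wrist')
a=cv2.resize(p['pixels'][215:350,220:345],None,fx=4,fy=4,interpolation=cv2.INTER_CUBIC)
for h,col in((-.0237,(255,0,0)),(.0353,(0,255,0))):
    rad=.0255 if h<0 else .02
    pts=[(proj(p,X+[rad*np.cos(t),rad*np.sin(t),h])-[220,215])*4 for t in np.linspace(0,6.28,25)]
    for q in pts: cv2.circle(a,tuple(int(k) for k in q),2,col,-1)
cv2.imwrite('pics/w3.png',a[...,::-1])
E
```

```text
[0.55965251 0.31545173 0.15564241]
```

View pics/w3.png

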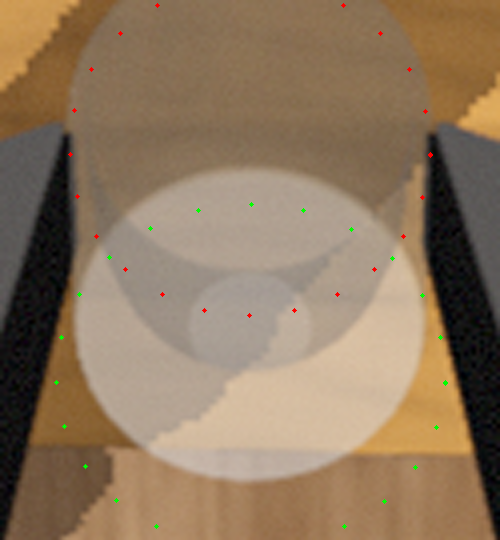

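Emit:
step_arm:
  steps:
    - [[0, 0, 0], [-0.02, -0.003, 0], 1]
    - [[0, 0, 0], [-0.06, -0.009, 0], 1]
    - [[0, 0, 0], [-0.105, -0.016, 0], 1]
    - [[0, 0, 0], [-0.15, -0.023, 0], 1]
    - [[0, 0, 0], [-0.2, -0.031, 0], 1]
    - [[0, 0, 0], [-0.25, -0.038, 0], 1]
    - [[0, 0, 0], [-0.295, -0.045, 0], 1]
    - [[0, 0, 0], [-0.33, -0.051, 0], 1]
    - [[0, 0, 0], [-0.35, -0.054, 0.01], 1]
    - [[0, 0, 0], [-0.359, -0.055, 0.03], 1]
    - [[0, 0, 0], [-0.359, -0.055, 0.05], 1]
    - [[0, 0, 0], [-0.359, -0.055, 0.05], 1]

```text
time_s: 8.32
tool_pos: [0.5031, -0.0431, 0.1037]
orientation: [[-0.001, 1.0, -0.004], [1.0, 0.001, 0.001], [0.001, -0.004, -1.0]]
contact_force: [0.5, -0.5, -0.8]
gripper_width: 0.046
finger_force: 19.8
```

```bash
python3 - <<'E'
from h import *
s=r.sense();X=np.array(s['tool_pos']);print(X,s['gripper_width'],s['finger_force'])
for i in range(4):
    p=r.read_camera('wrist');print(p['eye']-X,np.round(p['attitude'][1],4),p['fy'],p['cy'])
    for t in('star_top','used_glass_center'):
        for d in r.tip_of(t,p)[:1]:
            u,v=d['position'];print(t,round(d['score'],2),u*560,v*420,at_z(p,u*560,v*420,.054 if t=='star_top' else X[2]-.0237+.0295))
save(p,'w4.png')
a=cv2.resize(p['pixels'][180:330,180:380],None,fx=4,fy=4,interpolation=cv2.INTER_CUBIC)
cv2.imwrite('pics/w4c.png',a[...,::-1])
E
```

```text
[ 0.50305938 -0.04307488  0.10374246] 0.046035679128434016 19.763897378579713
[0.00038721 0.08218029 0.16806596] [0.0012 0.9602 0.2793] 365.60085065195307 208.8951991798105
used_glass_center 0.78 283.696 269.094 [ 0.50359776 -0.03853666  0.10954246]
[0.00162291 0.08252274 0.17006   ] [0.0013 0.9601 0.2795] 365.60085065195307 208.8951991798105
used_glass_center 0.9 284.98400000000004 268.002 [ 0.50623361 -0.03860398  0.10954246]
[0.00177126 0.08230638 0.17037986] [9.000e-04 9.600e-01 2.799e-01] 365.60085065195307 208.8951991798105
used_glass_center 0.91 282.296 267.498 [ 0.50516532 -0.03877733  0.10954246]
[0.00165967 0.08213204 0.17017742] [6.0e-04 9.6e-01 2.8e-01] 365.60085065195307 208.8951991798105
used_glass_center 0.86 283.696 267.582 [ 0.50564568 -0.03892285  0.10954246]
```

View pics/w4c.png

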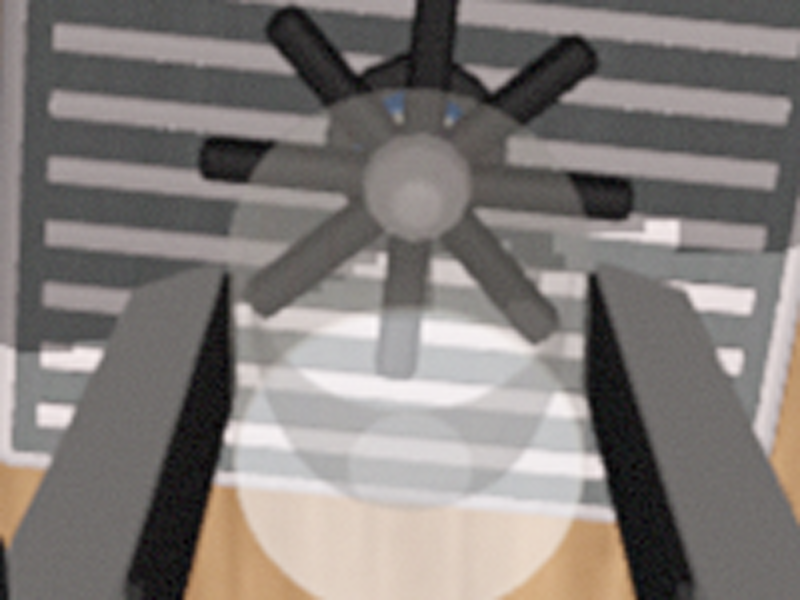

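```bash
python3 - <<'E'
from h import *
s=r.sense();X=np.array(s['tool_pos']);print(X)
p=r.read_camera('wrist')
g=lambda u,v,z:at_z(p,180+u/4,180+v/4,z)
z=X[2]-.0237
print('rim top/bot/l/r',[np.round(g(u,v,z),4)[:2].tolist() for u,v in[(410,88),(410,408),(229,240),(590,240)]])
print('base disc',[np.round(g(u,v,z+.059),4)[:2].tolist() for u,v in[(410,310),(237,462),(584,462),]])
zs=.052
for a,b in [((202,157),(632,200)),((272,18),(552,338)),((255,308),(592,46))]:
    A,B=g(*a,zs),g(*b,zs);print('arm',np.round((A+B)/2,4),np.linalg.norm(A-B))
S=g(398,378,zs);print('S arm end',S,'dome',g(417,187,.061))
E
```

```text
[ 0.50494099 -0.04330164  0.10566661]
rim top/bot/l/r [[0.5049, -0.013], [0.5049, -0.0611], [0.4796, -0.0351], [0.5301, -0.0351]]
base disc [[0.5048, -0.0196], [0.4873, -0.0364], [0.5225, -0.0363]]
arm [ 0.5062 -0.0362  0.052 ] 0.06915713368870292
arm [ 0.506  -0.0369  0.052 ] 0.07022012475963345
arm [ 0.5064 -0.0365  0.052 ] 0.06961642511498681
S arm end [ 0.50297476 -0.07120705  0.052     ] dome [ 0.506008   -0.03446644  0.061     ]
```

The glass is centred on the star to within about 1 mm and is upright. I'll descend gently, watching the force.

Emit:
step_arm:
  steps:
    - [[0, 0, 0], [0, 0.001, 0.008], 1]
    - [[0, 0, 0], [0, 0.001, 0.016], 1]
    - [[0, 0, 0], [0, 0.001, 0.02], 1]
    - [[0, 0, 0], [0, 0.001, 0.023], 1]
    - [[0, 0, 0], [0, 0.001, 0.023], 1]
    - [[0, 0, 0], [0, 0.001, 0.023], 1]
    - [[0, 0, 0], [0, 0.001, 0.023], 1]

```text
time_s: 9.85
tool_pos: [0.506, -0.0433, 0.0827]
orientation: [[0.0, 1.0, 0.0], [1.0, -0.0, -0.0], [-0.0, 0.0, -1.0]]
contact_force: [0.4, -0.2, -0.4]
gripper_width: 0.0461
finger_force: 19.8
```

Emit:
step_arm:
  steps:
    - [[0, 0, 0], [0, 0, 0.001], 1]
    - [[0, 0, 0], [0, 0, 0.002], 1]
    - [[0, 0, 0], [0, 0, 0.003], 1]
    - [[0, 0, 0], [0, 0, 0.004], 1]
    - [[0, 0, 0], [0, 0, 0.005], 1]
    - [[0, 0, 0], [0, 0, 0.006], 1]
    - [[0, 0, 0], [0, 0, 0.007], 1]
    - [[0, 0, 0], [0, 0, 0.007], 1]
    - [[0, 0, 0], [0, 0, 0.007], 1]

```text
time_s: 10.98
tool_pos: [0.5059, -0.0433, 0.0756]
orientation: [[0.0, 1.0, 0.0], [1.0, -0.0, -0.0], [-0.0, 0.0, -1.0]]
contact_force: [0.1, 0.3, 1.3]
gripper_width: 0.0462
finger_force: 19.9
```

Emit:
step_arm:
  steps:
    - [[0, 0, 0], [0, 0, 0.001], 1]
    - [[0, 0, 0], [0, 0, 0.002], 1]
    - [[0, 0, 0], [0, 0, 0.003], 1]
    - [[0, 0, 0], [0, 0, 0.003], 1]
    - [[0, 0, 0], [0, 0, 0.003], 1]

```text
time_s: 11.6
tool_pos: [0.5058, -0.0433, 0.0725]
orientation: [[-0.0, 1.0, 0.0], [1.0, 0.0, 0.0], [0.0, 0.0, -1.0]]
contact_force: [-0.5, -1.2, 3.2]
gripper_width: 0.0462
finger_force: 20.0
```

Emit:
step_arm:
  steps:
    - [[0, 0, 0], [0, 0, 0.001], 1]
    - [[0, 0, 0], [0, 0, 0.002], 1]
    - [[0, 0, 0], [0, 0, 0.003], 1]
    - [[0, 0, 0], [0, 0, 0.004], 1]
    - [[0, 0, 0], [0, 0, 0.005], 1]
    - [[0, 0, 0], [0, 0, 0.005], 1]
    - [[0, 0, 0], [0, 0, 0.005], 1]

```text
time_s: 12.48
tool_pos: [0.5059, -0.0433, 0.0676]
orientation: [[0.0, 1.0, 0.0], [1.0, -0.0, -0.0], [-0.0, 0.0, -1.0]]
contact_force: [-1.2, 0.3, 5.7]
gripper_width: 0.0463
finger_force: 20.2
```

```bash
python3 - <<'E'
from h import *
F=[]
for i in range(6):
    p=r.read_camera('wrist' if i<5 else 'scene');s=r.sense();F.append(s['contact_force'])
    if i==4: P=p
X=np.array(s['tool_pos']);print(X,np.mean(F,0),np.std(F,0),s['gripper_width'])
u,v=proj(p,X).astype(int)
a=cv2.resize(P['pixels'][180:330,180:330],(400,400),interpolation=cv2.INTER_CUBIC);b=cv2.resize(p['pixels'][v-50:v+50,u-50:u+50],(400,400),interpolation=cv2.INTER_CUBIC)
cv2.imwrite('pics/w5.png',np.hstack([a,b])[...,::-1])
E
```

```text
[ 0.50589032 -0.04328845  0.06759135] [-1.54104166 -0.33300251  5.63830932] [0.30657675 0.30071829 0.61243434] 0.04620239708247327
```

View pics/w5.png

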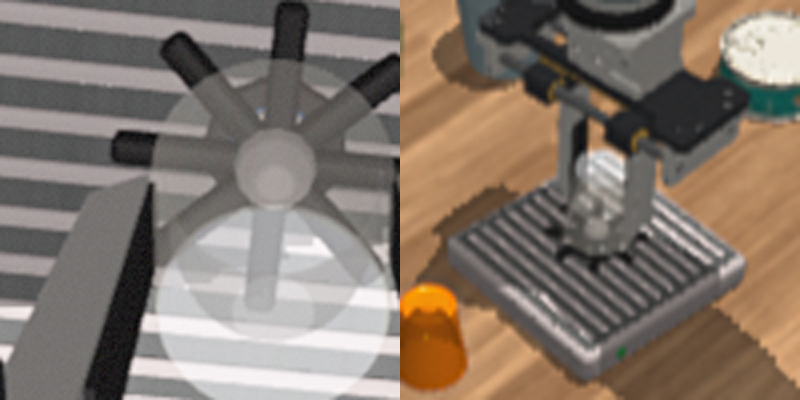

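The star is down about 9–10 mm, with about 6 N and the glass centred to about 2 mm. I'll hold it there.

Emit:
step_arm:
  steps:
    - [[0, 0, 0], [0, 0, 0], 1]
    - [[0, 0, 0], [0, 0, 0], 1]
    - [[0, 0, 0], [0, 0, 0], 1]
    - [[0, 0, 0], [0, 0, 0], 1]
    - [[0, 0, 0], [0, 0, 0], 1]
    - [[0, 0, 0], [0, 0, 0], 1]
    - [[0, 0, 0], [0, 0, 0], 1]
    - [[0, 0, 0], [0, 0, 0], 1]
    - [[0, 0, 0], [0, 0, 0], 1]
    - [[0, 0, 0], [0, 0, 0], 1]
    - [[0, 0, 0], [0, 0, 0], 1]
    - [[0, 0, 0], [0, 0, 0], 1]

```text
time_s: 14.28
tool_pos: [0.5059, -0.0433, 0.0676]
orientation: [[-0.0, 1.0, 0.0], [1.0, 0.0, -0.0], [-0.0, 0.0, -1.0]]
contact_force: [-1.1, 0.5, 6.0]
gripper_width: 0.0461
finger_force: 20.2
```

Emit:
step_arm:
  steps:
    - [[0, 0, 0], [0, 0, 0], 1]
    - [[0, 0, 0], [0, 0, 0], 1]
    - [[0, 0, 0], [0, 0, 0], 1]
    - [[0, 0, 0], [0, 0, 0], 1]
    - [[0, 0, 0], [0, 0, 0], 1]
    - [[0, 0, 0], [0, 0, 0], 1]
    - [[0, 0, 0], [0, 0, 0], 1]
    - [[0, 0, 0], [0, 0, 0], 1]
    - [[0, 0, 0], [0, 0, 0], 1]
    - [[0, 0, 0], [0, 0, 0], 1]
    - [[0, 0, 0], [0, 0, 0], 1]
    - [[0, 0, 0], [0, 0, 0], 1]

```text
time_s: 15.78
tool_pos: [0.5058, -0.0433, 0.0676]
orientation: [[-0.0, 1.0, 0.0], [1.0, 0.0, -0.0], [-0.0, 0.0, -1.0]]
contact_force: [-2.0, -0.5, 6.1]
gripper_width: 0.0462
finger_force: 20.2
```

Emit:
step_arm:
  steps:
    - [[0, 0, 0], [0, 0, 0], 1]
    - [[0, 0, 0], [0, 0, 0], 1]
    - [[0, 0, 0], [0, 0, 0], 1]
    - [[0, 0, 0], [0, 0, 0], 1]
    - [[0, 0, 0], [0, 0, 0], 1]
    - [[0, 0, 0], [0, 0, 0], 1]
    - [[0, 0, 0], [0, 0, 0], 1]
    - [[0, 0, 0], [0, 0, 0], 1]

```text
time_s: 16.77
tool_pos: [0.5059, -0.0432, 0.0676]
orientation: [[-0.0, 1.0, 0.0], [1.0, 0.0, -0.0], [-0.0, 0.0, -1.0]]
contact_force: [-0.9, 0.2, 4.9]
gripper_width: 0.0464
finger_force: 20.2
```

```bash
python3 -c "
from station import r
s=r.sense();print(s['tool_pos'],s['contact_force'],s['finger_force'],s['time_s']);print(r.job_done())"
```

```text
[ 0.50587089 -0.04322834  0.06757815] [-0.86913205  0.17577813  4.94110493] 20.19420823082328 16.775
the job is handed in; nothing more can be done
None
```

The job is handed in (no verdict came back): the upside-down glass is centred to about 2 mm and still gripped at 20 N, holding the star an estimated 9–10 mm down (from force and height) for over 4 s.

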